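Seat the brass shield in its forming block

ROBOT

A 7-joint arm with a two-finger parallel gripper is mounted at the origin on the work surface. World frame = base frame: x ahead of the robot, y to its left, z up, the work surface at z = 0. Lengths are in mm, angles in rad, forces in N, time in s.
With the tool pointing down it reaches from about 400 to 850 mm from the base axis. Payload 10.4 kg.
Tool frame: the origin (TCP) lies midway between the tips of the shut fingers; the grasp point (between the pads) lies 19 mm behind it; y points along the fingers, z is the direction in which the jaws open and shut, and the axes are right-handed (so a half turn about y gives the same grasp; the last joint's range is limited). The gripper opens to 87 mm and grips with 3 to 60 N. Pads are 19 mm wide; open, the fingers measure 117 mm over their backs; the gripper's body (75 mm by 190 mm) begins 51 mm behind the grasp point.
Start: joints at [-1.219, 0.332, -0.065, 1.46, 0.022, 1.35, -0.088], TCP at [228.793, 581.641, 222.576] pointing down, gripper open.
Joint ranges: [-2.6, 2.6], [-0.5, 2.12], [-1.47, 1.34], [0.16, 2.42], [-1.27, 4.41], [0.06, 2.06], [-2.6, 2.6]. Speed limits (rad/s): [2.22, 2.22, 2.79, 2.79, 3.14, 3.14, 3.14].

INTERFACE

Orientations are given as a unit quaternion [w, x, y, z].
In Python, from cell import bot, cams, workorder gives the robot as it stands.
- The arm moves only by the tool arm_command, never from a script. Its argument "targets" is a list of rows, each a list of 3 entries, a list of its own where there are three numbers: the shift along the tool's x, y, z in mm, then the turn about the tool's y in rad, then the opening, from 0 (shut) to 1 (fully open). A call has 1 to 20 rows; each row is the pose to reach, as a shift and turn from the pose commanded when the call began, along the tool's axes at that moment; what a row does not reach only later rows make up. A row lasts 1/8 s, in which the tool goes at most 62.5 mm and 10.7 degrees, less where a joint would pass 70% of its speed; a pose out of reach is approached as far as the arm can. A call with a gripper value outside its range is refused whole. The fingers move at their own pace and stop on an object; "force" is the grip in N (left out, the last holds). Time passes only in rows, so rows that repeat a pose let the fingers close. It gives the time, the measured TCP pose, the force and the opening at its end, in the units of the state.
- bot.observe(): the state, without advancing time (a new reading comes with each control period).
- cams.read_camera(name): name is "scene" or "top" or "wrist"; returns a dict with "pixels" (420x560x3 uint8, red, green, blue), "vfov" (degrees; the focal length in pixels is half the picture's height over the tangent of half this angle, whatever the lens; pixels are square), "cx", "cy" (the principal point, pixels), "rvec" (rotation vector, rad) and "tvec" (3), from world to camera coordinates, as OpenCV has them. Camera axes: x right, y down, z forward; pixel columns grow to the right and rows downward; lengths in mm; the calibration is good to about 2 mm. A picture is of the moment at which its call begins. There is no depth.
- workorder.finish_job(): hands the job in, once; it reports no verdict.
The state is a dict: "time_s": time; "joints": joint angles; "joint_velocities": joint speeds; "joint_efforts": joint torques, N m; "ee_pos": TCP position; "orientation": TCP orientation; "force": force on the tool from outside, world axes, zero at the start; "ft_torque": the same for the moment, N m; "width": finger opening in mm.
Only numpy, scipy, OpenCV 4.12 (cv2) and the standard library are available. Lean on these libraries where they do the work, as an engineer would, in place of code of your own. Each camera call takes 0.05 s, during which the arm holds its last target.

TASK

Push the loose brass shield disc across the top of the wooden block with the fingertips until it drops into the round nest and lies flat and fully home, without picking it up. Then push the steel keeper by its pin until its arm lies over the shield against its stop. Do not disturb the head, jar, hammer and cup around the block.

Things in the scene. Friction and masses are not known exactly. Their poses are not given: they have to be found in the camera images.
- block: Light wooden forming block fixed to the bench, 150 mm (its x) by 250 mm (its y) by 35 mm high; origin at the centre of its underside on the bench, z up. Its flat top carries the nest and, near the +y end, the keeper. The -y half of the top is bare apart from the loose shield.
- nest (a point): Centre of the mouth of the round nest, level with the block's top, at block x 0, y +30 mm. The nest is a plain flat-bottomed recess, 56 mm across and 7 mm deep, with a dark wooden floor.
- shield: Loose round brass shield, a solid flat disc 52 mm across and 7 mm thick, about 110 g, with tiny ornamental studs on its face; origin at the centre of its underside, z up. It starts lying flat on the bare -y half of the block's top, 60 to 120 mm from the nest's centre, and slides easily. Seated, its face is flush with the block's top and its origin is 7 mm below nest.
- pivot (a point): Pivot axis (vertical) of the keeper, on the block's top at block x 0, y +100 mm, 70 mm from the nest's centre.
- keeper (a joint): Swing of the steel keeper about the pivot, rad, growing counter-clockwise seen from above. At 0 it is closed against its stop, its arm pointing along block -y over the edge of the nest; at 1.57 it points along block +x, clear of the nest. Travel 0 to 1.9. It starts open at 1.2 to 1.8 and stays where it is left by light friction (under 1 N at the pin). The arm is 14 mm wide, reaches 62 mm from the pivot and runs 4 to 9 mm above the block's top.
- keeper_pin (a point): Centre of the top of the keeper's upright pin, 48 mm from the pivot: the pin is 10 mm across and its top is 32 mm above the block's top, so it stands 23 mm above the arm.
- head: Bystander: carved wooden puppet head on a round foot, about 62 mm across and 90 mm high; origin under its centre. Loose, stands beyond the block's -y end.
- jar: Bystander: small closed jar, 60 mm across and 85 mm high; origin under its centre. Loose, stands beyond the block's +y end.
- hammer: Bystander: hammer about 250 mm long, under 40 mm high, lying on the bench along the block's +x side; origin under its centre.
- cup: Bystander: small open brass cup, 60 mm across and 60 mm high; origin under its centre. Loose, stands off the block's -x side.
There are look-alikes about, which are no part of the job. Of the things shaped like the shield, the brass one is meant.

How it is judged:
By the outcome, as a careful person would: the job done as asked, in the order asked, and still so for the second after the job is handed in, with the robot touching nothing.
It also fails if it takes over 48 s, if anything falls off the work surface, if the arm or the gripper's body presses on something with over 40 N, if the wrist force passes 120 N, or if a joint passes its speed limit or range.

## Working session

There is one attempt and no reset: what is moved stays moved. The work goes in short steps, Python scripts to look and compute and a tool call to move; the robot and the scene stay as the last step left them, time stands still between calls to the robot, and variables do not carry over. Pictures are saved under pics/ and viewed, and the job is handed in when it is done.

Besides the shell and the picture viewer there is one more tool, called after "Call:" in YAML: its name, and indented under it one key for each argument. arm_command: Moves the arm, as the interface text tells. Its arguments: {"type":"object","properties":{"targets":{"type":"array","items":{"type":"array"}},"force":{"type":"number"}},"required":["targets"]}

```bash
mkdir -p pics; ls; cat > h.py <<'E'
import numpy as np,cv2,pickle
from cell import bot,cams,workorder
def grab(n,tag):
    d=cams.read_camera(n); pickle.dump(d,open(f'pics/{tag}.pkl','wb'))
    cv2.imwrite(f'pics/{tag}.png',d['pixels'][:,:,::-1]); return d
def load(tag): return pickle.load(open(f'pics/{tag}.pkl','rb'))
def K(d):
    f=210/np.tan(np.radians(d['vfov'])/2); return np.array([[f,0,d['cx']],[0,f,d['cy']],[0,0,1.]])
def proj(d,P): return cv2.projectPoints(np.array(P,float).reshape(-1,3),np.array(d['rvec'],float),np.array(d['tvec'],float),K(d),None)[0][:,0]
def back(d,uv,z):
    R=cv2.Rodrigues(np.array(d['rvec'],float))[0];t=np.array(d['tvec'],float).ravel()
    c=-R.T@t; r=(R.T@np.linalg.inv(K(d))@np.c_[np.array(uv,float).reshape(-1,2),np.ones(len(np.array(uv).reshape(-1,2)))].T).T
    return c+r*((z-c[2])/r[:,2])[:,None]
def crop(tag,u0,v0,u1,v1,s,out):
    im=cv2.imread(f'pics/{tag}.png')[v0:v1,u0:u1]; cv2.imwrite(f'pics/{out}.png',cv2.resize(im,None,fx=s,fy=s,interpolation=cv2.INTER_CUBIC))
E
python3 - <<'E'
from h import *
print(bot.observe())
for n in ['top','scene','wrist']:
    d=grab(n,n+'0'); print(n,d['vfov'],d['cx'],d['cy'],d['rvec'],d['tvec'],[k for k in d])
E
```

```text
pics
{'time_s': 0.0, 'joints': array([-1.21858634,  0.33286757, -0.06469982,  1.46092195,  0.02160018,
        1.3499164 , -0.08851966]), 'joint_velocities': array([-7.13683268e-04,  2.24201926e-04, -8.40649794e-04, -1.17157228e-03,
       -9.21599483e-05, -1.05919315e-03,  3.85713033e-04]), 'joint_efforts': array([-1.30688932e-04, -6.23261976e+01,  2.44875223e-02, -3.89878070e+01,
       -6.12348248e-02,  4.00974357e-02,  1.60244717e-04]), 'ee_pos': array([228.67458928, 581.25007029, 221.7658822 ]), 'orientation': array([-0.69422964,  0.69522224, -0.13181099,  0.13167046]), 'force': array([-0.48512103,  0.1757351 , -0.29073239]), 'ft_torque': array([-0.05138316, -0.02515684, -0.04503065]), 'width': 86.8923620849832}
top 57.03163635584825 285.45473456806565 212.2249197111835 [ 2.13935258 -2.06327436  0.22563714] [ 17.97999428 579.78335914 740.74752784] ['pixels', 'vfov', 'cx', 'cy', 'rvec', 'tvec']
scene 43.16581624856284 291.1497523754044 220.12561420367143 [ 1.42073846  2.30648312 -0.77738912] [ 224.42608814 -366.08387607 1531.41895528] ['pixels', 'vfov', 'cx', 'cy', 'rvec', 'tvec']
wrist 71.4229469458368 282.5428620239862 207.21165592749395 [-2.40237473 -1.6370498  -0.22299301] [-624.67817858  -33.48622856  390.9823721 ] ['pixels', 'vfov', 'cx', 'cy', 'rvec', 'tvec']
```

View pics/top0.png

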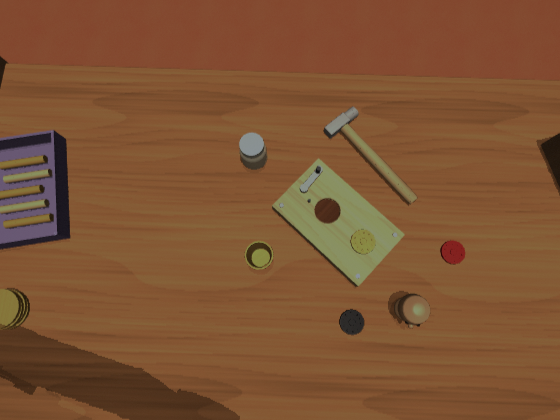

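View pics/scene0.png

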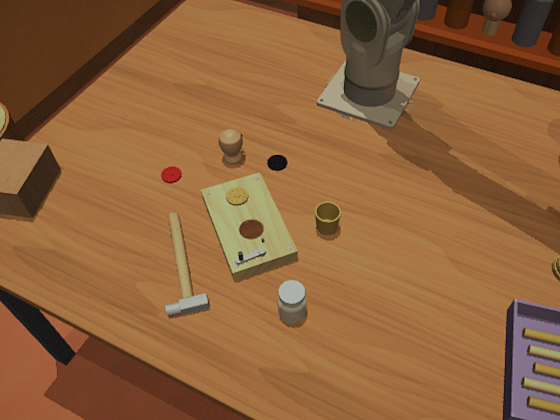

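View pics/wrist0.png

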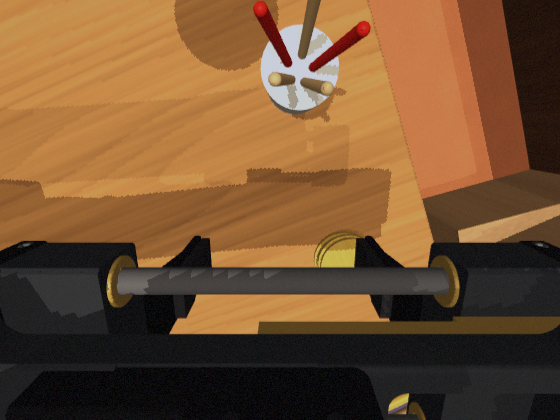

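```bash
python3 - <<'E'
from h import *
crop('top0',230,100,480,340,3.1,'ct0'); crop('scene0',130,110,350,330,2.7,'cs0')
E
```

```text
(no output)
```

View pics/ct0.png

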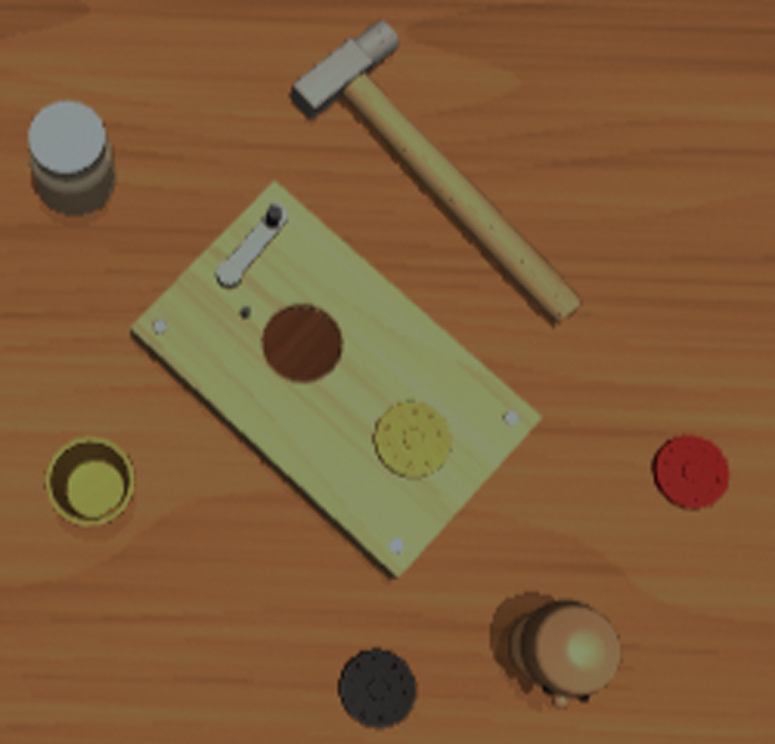

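View pics/cs0.png

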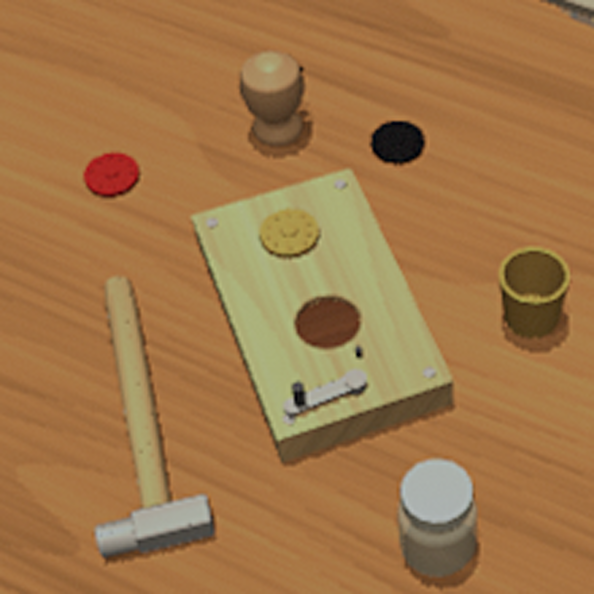

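Three disc-shaped things show in the top view: brass on the block at (363,241), red on the bench at (453,252) and black on the bench at (352,322). Brass on the bare end of the block fits the description, and the crop confirms it. The nest is at (327,210), the keeper pivot near (304,190) and the pin near (318,169).

```bash
cat >> h.py <<'E'
def meas(tag):
    d=load(tag); hsv=cv2.cvtColor(d['pixels'],cv2.COLOR_RGB2HSV); return d,hsv
def fitblock(d,uv):  # uv corners of top face, order (+x+y),(+x-y),(-x-y),(-x+y)
    P=back(d,uv,35)[:,:2]; L=np.array([[75,125],[75,-125],[-75,-125],[-75,125.]])
    a=P-P.mean(0); H=(L.T@a); th=np.arctan2(H[0,1]-H[1,0],H[0,0]+H[1,1])
    R=np.array([[np.cos(th),-np.sin(th)],[np.sin(th),np.cos(th)]])
    return P.mean(0),th,R,P-(P.mean(0)+L@R.T)
E
python3 - <<'E'
from h import *
d=load('top0'); c=lambda p:np.array(p)/3.1+[230-.0,100]
cor=c([(274,182),(541,418),(397,577),(131,328)])
P=back(d,cor,35)[:,:2]
print(P,[np.linalg.norm(P[i]-P[(i+1)%4]) for i in range(4)])
o,th,R,res=fitblock(d,cor); print('block',o,th,np.degrees(th),'\n',res)
loc=lambda p:(np.array(p)[:2]-o)@R
def pr(n,uv,z):
    p=back(d,uv,z)[0]; print(n,p[:2],'block',loc(p))
pr('nest',c((302,343)),35); pr('shield',c((413,440)),42); pr('pivot',c((229,275)),44); pr('pin',c((273,213)),67);pr('stop',c((245,312)),40)
pr('head',c((580,650)),90);pr('jar',c((67,137)),85);pr('cup',c((90,482)),60);pr('hamhead',c((345,68)),35);pr('hamtail',c((568,310)),20)
s=load('scene0'); cs=lambda p:np.array(p)/2.7+[130,110]
def ps(n,uv,z):
    p=back(s,uv,z)[0]; print('S',n,p[:2],'block',loc(p))
ps('nest',cs((328,321)),35); ps('shield',cs((290,232)),42);ps('pin',cs((299,386)),67);ps('head',cs((278,128)),5)
oo,tt,_,rr=fitblock(s,cs([(282,442),(192,216),(351,171),(451,383)]));print('S block',oo,tt,rr)
E
```

```text
[[ 710.15091241  -29.62748246]
 [ 545.07606364 -216.04106586]
 [ 433.99215482 -116.69438634]
 [ 598.55820049   68.40252592]] [np.float64(248.9974493247348), np.float64(149.02817696573462), np.float64(247.67488834153804), np.float64(148.53557114282617)]
block [571.94433284 -73.49010218] -0.7256178659403381 -41.57484125767094 
 [[-0.84986025  0.12126006]
 [-0.02526193  0.73006424]
 [ 1.1042618   0.53707551]
 [-0.22913962 -1.38839981]]
nest [592.07828479 -51.25862666] block [ 0.30924107 29.99198051]
shield [ 525.5884371  -126.70027911] block [  0.63179453 -70.56764722]
pivot [636.90611237   1.21988735] block [-0.98015539 98.99825569]
pin [675.52774271 -26.99263228] block [ 46.63404832 103.52199305]
stop [611.66842253 -10.77073706] block [-11.90325559  73.28051972]
head [ 391.84609058 -218.89516734] block [ -38.23913342 -228.28880506]
jar [718.71215754 115.52887697] block [-15.63710054 238.79792699]
cup [487.24980364  89.64849779] block [-171.6175064    65.83917963]
hamhead [800.65545491 -80.19712555] block [175.54716633 146.75474068]
hamtail [ 626.55579384 -242.2353791 ] block [152.83325586 -89.99653359]
S nest [593.40531564 -50.52153156] block [ 0.81284431 31.42400839]
S shield [ 528.78343635 -124.66218436] block [  1.66946491 -66.9227754 ]
S pin [677.67878503 -26.37667383] block [ 47.83447193 105.41021206]
S head [ 397.25914829 -219.20160368] block [ -33.98633103 -224.92595375]
S block [574.93361826 -71.42038867] -0.724275505769496 [[-1.46935902  2.62668033]
 [-1.28849855 -0.84388985]
 [ 1.36944023  0.48980477]
 [ 1.38841735 -2.27259524]]
```

```bash
cat >> h.py <<'E'
from scipy.spatial.transform import Rotation as Ro
O=np.array([571.9,-73.5]); TH=-0.7256
BR=np.array([[np.cos(TH),-np.sin(TH)],[np.sin(TH),np.cos(TH)]])
def b2w(x,y,z=0): return np.r_[O+BR@np.array([x,y]),z]
def w2b(p): return np.r_[(np.array(p)[:2]-O)@BR,p[2]]
def T():
    s=bot.observe(); q=s['orientation']; return s,Ro.from_quat([q[1],q[2],q[3],q[0]]).as_matrix()
def shift(target,cmd=None):
    s,R=T(); return R.T@(np.array(target)-(s['ee_pos'] if cmd is None else cmd))
E
python3 - <<'E'
from h import *
s,R=T(); print(R.round(3)); az=lambda v:np.degrees(np.arctan2(v[1],v[0]))
print('tool x az',az(R[:,0]),'z az',az(R[:,2]),'block x az',np.degrees(TH))
t=b2w(0.6,-113,110);print(t,shift(t))
E
```

```text
[[ 0.931 -0.     0.366]
 [-0.366 -0.001  0.931]
 [ 0.    -1.    -0.001]]
tool x az -21.474364039951983 z az 68.5256341051467 block x az -41.57381761469254
[ 497.36382105 -158.43360953  110.        ] [ 520.82616912  112.59931574 -589.96057463]
```

```bash
python3 - <<'E'
from h import *
print(shift([500,250,220]).round(), shift(b2w(0.6,-115,100)).round(1))
E
```

```text
[ 374.    2. -209.] [ 520.1  122.6 -591.8]
```

Call:
arm_command:
  targets:
    - [[60,0,-35],0.15,0.34]
    - [[120,0,-70],0.3,0.34]
    - [[180,0,-105],0.5,0.34]
    - [[240,0,-140],0.7,0.34]
    - [[300,0,-175],0.85,0.34]
    - [[350,0,-215],1.0,0.34]
    - [[390,0,-265],1.15,0.34]
    - [[420,10,-320],1.3,0.34]
    - [[445,25,-375],1.45,0.34]
    - [[465,45,-425],1.6,0.34]
    - [[485,70,-475],1.75,0.34]
    - [[505,95,-530],1.92,0.34]
    - [[520,122,-580],1.92,0.34]
    - [[520,122,-592],1.92,0.34]
    - [[520,122,-592],1.92,0.34]
    - [[520,122,-592],1.92,0.34]
    - [[520,122,-592],1.92,0.34]
    - [[520,122,-592],1.92,0.34]

```text
time_s: 2.4
ee_pos: [496.4, -158.6, 100.8]
orientation: [0.291, -0.291, 0.644, -0.644]
force: [0.4, -0.4, -0.4]
width: 29.5
```

```bash
python3 - <<'E'
from h import *
s,R=T(); az=lambda v:np.degrees(np.arctan2(v[1],v[0]))
print(s['time_s'],s['ee_pos'],w2b(s['ee_pos']),az(R[:,0]),R[:,1],s['width'],s['joints'],s['force'],s['joint_velocities'].max())
grab('top','top1');grab('wrist','wrist1')
crop('top1',230,100,480,340,3.1,'ct1')
E
```

```text
2.4 [ 496.4377462  -158.63639017  100.8004072 ] [ 4.17641782e-02 -1.13766229e+02  1.00800407e+02] -131.38589185450078 [ 6.42901531e-04  4.11538731e-04 -9.99999709e-01] 29.53373522622839 [-0.35731768  0.23828196  0.65527463  1.9097713  -0.16752578  1.04718214
 -0.35387501] [ 0.40947042 -0.41896785 -0.40563661] 0.00601403951773977
```

View pics/wrist1.png

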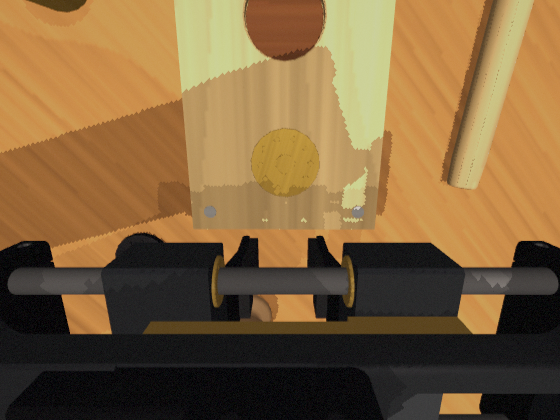

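View pics/ct1.png

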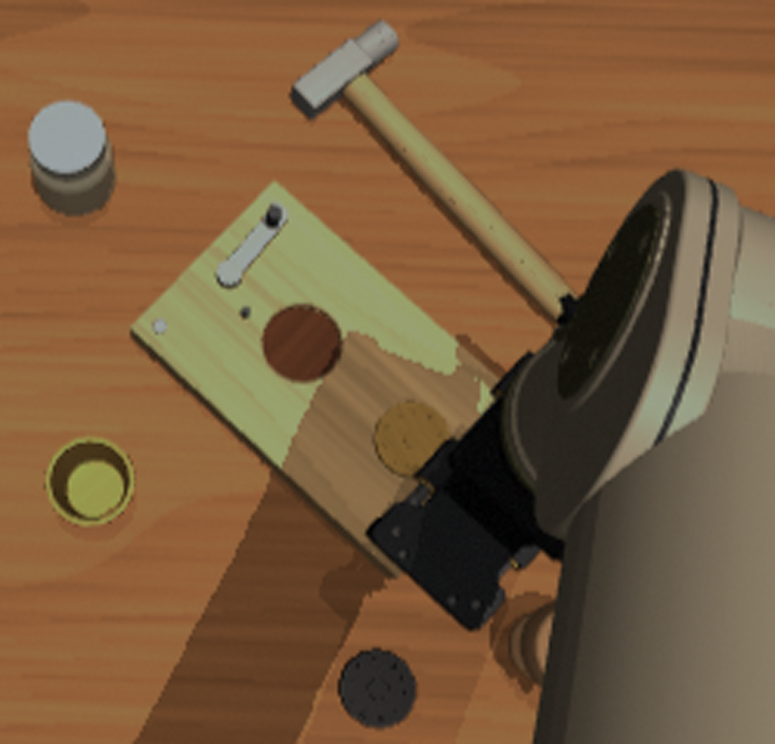

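The wrist view shows the shield at (285,162), centred between the fingertips, with the nest beyond it at (285,20). The surroundings are untouched. I'll cross-check with the wrist camera.

```bash
python3 - <<'E'
from h import *
d=load('wrist1')
print('shield L/R/near/far',[w2b(p)[:2].round(1) for p in back(d,[(251,162),(320,162),(285,196),(285,127)],42)])
print('nest near,L,R',[w2b(p)[:2].round(1) for p in back(d,[(285,60),(244,15),(326,15)],35)])
print('block -y corners',[w2b(p)[:2].round(1) for p in back(d,[(193,229),(374,229)],35)])
print(shift(b2w(0.3,-115,38)).round(1))
E
```

```text
shield L/R/near/far [array([-23.4, -66.4]), array([ 28.7, -66.2]), array([  2.4, -92.7]), array([  2.1, -40.8])]
nest near,L,R [array([1.9, 5.2]), array([-26.4,  33.2]), array([29.9, 33.4])]
block -y corners [array([ -73.8, -122.7]), array([  76.5, -122.3])]
[ 0.8 62.7  0.1]
```

Call:
arm_command:
  targets:
    - [[-0.5,30,-0.8],0,0.34]
    - [[-0.5,50,-0.8],0,0.34]
    - [[-0.5,59,-0.8],0,0.34]
    - [[-0.5,62.5,-0.8],0,0.34]
    - [[-0.5,62.5,-0.8],0,0.34]
    - [[-0.5,62.5,-0.8],0,0.34]

```text
time_s: 3.25
ee_pos: [496.2, -158.8, 38.6]
orientation: [-0.291, 0.29, -0.645, 0.645]
force: [-0.3, -0.1, 0.2]
width: 29.4
```

```bash
python3 - <<'E'
from h import *
s,R=T(); print(s['ee_pos'],w2b(s['ee_pos']),s['width'],s['force'])
t=w2b(s['ee_pos']); print(R.T@np.r_[BR@[0,1],0])
grab('wrist','wrist2')
E
```

```text
[ 496.17907831 -158.78776059   38.64912997] [-5.12985856e-02 -1.14051118e+02  3.86491300e+01] 29.388323295941344 [-0.33837252 -0.08559908  0.2142057 ]
[-9.99998387e-01  7.57623837e-04  1.62864631e-03]
```

View pics/wrist2.png

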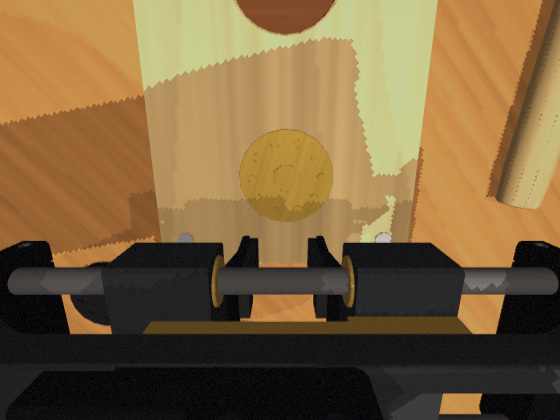

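Call:
arm_command:
  targets:
    - [[-4,0,1],0,0.34]
    - [[-8,0,1],0,0.34]
    - [[-12,0,1],0,0.34]
    - [[-16,0,1],0,0.34]
    - [[-21,0,1],0,0.34]
    - [[-27,0,1],0,0.34]
    - [[-33,0,1],0,0.34]
    - [[-39,0,1],0,0.34]
    - [[-45,0,1],0,0.34]
    - [[-51,0,1],0,0.34]
    - [[-57,0,1],0,0.34]
    - [[-63,0,1],0,0.34]
    - [[-69,0,1],0,0.34]
    - [[-74,0,1],0,0.34]
    - [[-78,0,1],0,0.34]
    - [[-80,0,1],0,0.34]
    - [[-80,0,1],0,0.34]

```text
time_s: 5.42
ee_pos: [549.5, -99.3, 38.0]
orientation: [0.291, -0.29, 0.645, -0.645]
force: [-0.6, -0.2, -0.2]
width: 29.5
```

```bash
python3 - <<'E'
from h import *
s,R=T(); print(s['ee_pos'],w2b(s['ee_pos']),s['width'],s['force'])
grab('wrist','wrist3')
E
```

```text
[549.54723726 -99.34399205  38.02455384] [  0.42753732 -34.16687195  38.02455384] 29.48869415297451 [-0.56578952 -0.17509507 -0.15063439]
```

View pics/wrist3.png

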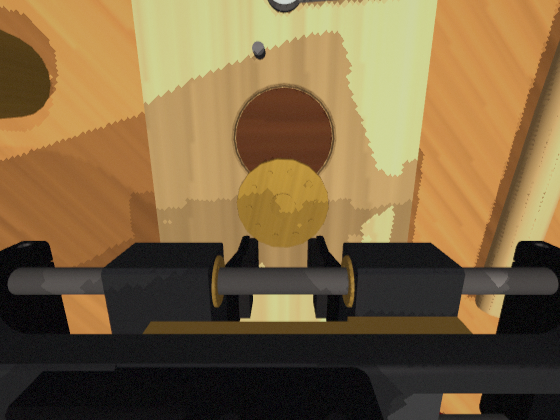

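The shield is centred at (283,203) and being pushed straight; the nest is at (284,136).

```bash
python3 - <<'E'
from h import *
d=load('wrist3')
print('shield near/far/L/R',[w2b(p)[:2].round(1) for p in back(d,[(283,247),(283,159),(237,203),(328,203)],42)])
print('nest far L R',[w2b(p)[:2].round(1) for p in back(d,[(284,85),(234,136),(334,136)],35)])
E
```

```text
shield near/far/L/R [array([  1.1, -28.6]), array([ 1. , 22.7]), array([-24.8,  -2. ]), array([26.4, -1.9])]
nest far L R [array([ 1.5, 60.7]), array([-26.1,  34.4]), array([29.1, 34.5])]
```

Call:
arm_command:
  targets:
    - [[-4,0,0.5],0,0.34]
    - [[-8,0,0.5],0,0.34]
    - [[-12,0,0.5],0,0.34]
    - [[-16,0,0.5],0,0.34]
    - [[-20,0,0.5],0,0.34]
    - [[-24,0,0.5],0,0.34]
    - [[-27,0,0.5],0,0.34]
    - [[-30,0,0.5],0,0.34]
    - [[-32,0,0.5],0,0.34]
    - [[-33,0,0.5],0,0.34]
    - [[-33,0,0.5],0,0.34]

```text
time_s: 6.85
ee_pos: [571.7, -74.9, 38.0]
orientation: [0.291, -0.291, 0.645, -0.645]
force: [0.1, -1.4, -0.3]
width: 29.8
```

```bash
python3 - <<'E'
from h import *
s,R=T(); print(s['ee_pos'],w2b(s['ee_pos']),s['width'],s['force'])
d=grab('wrist','wrist4')
crop('wrist4',180,60,400,290,2.6,'cw4')
E
```

```text
[571.73512957 -74.89905911  37.98388459] [ 0.80505403 -1.15604353 37.98388459] 29.83801326810637 [ 0.05632022 -1.35865448 -0.29198591]
```

View pics/cw4.png

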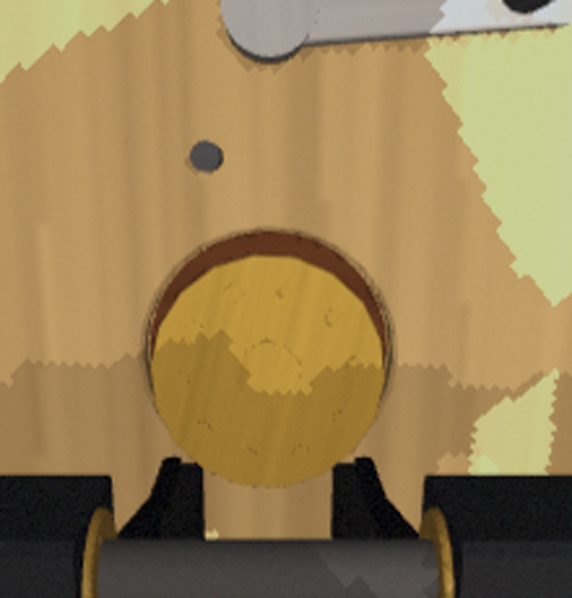

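The shield tilts into the nest, with a gap of about 4 mm left at the far side (row ~153). I'll push on slowly.

Call:
arm_command:
  targets:
    - [[-1,0,0],0,0.34]
    - [[-2,0,0],0,0.34]
    - [[-3,0,0],0,0.34]
    - [[-4,0,0],0,0.34]
    - [[-4,0,0],0,0.34]

```text
time_s: 7.52
ee_pos: [574.4, -71.9, 38.1]
orientation: [0.291, -0.291, 0.645, -0.645]
force: [0.5, -0.1, -0.1]
width: 29.4
```

```bash
python3 - <<'E'
from h import *
s,R=T(); print(s['ee_pos'],w2b(s['ee_pos']),s['width'],s['force'])
d=grab('wrist','wrist5')
crop('wrist5',180,60,400,290,2.6,'cw5')
E
```

```text
[574.44549851 -71.89959684  38.05414687] [ 0.84228841  2.88641701 38.05414687] 29.396359878161864 [ 0.51188751 -0.11169034 -0.0726719 ]
```

View pics/cw5.png

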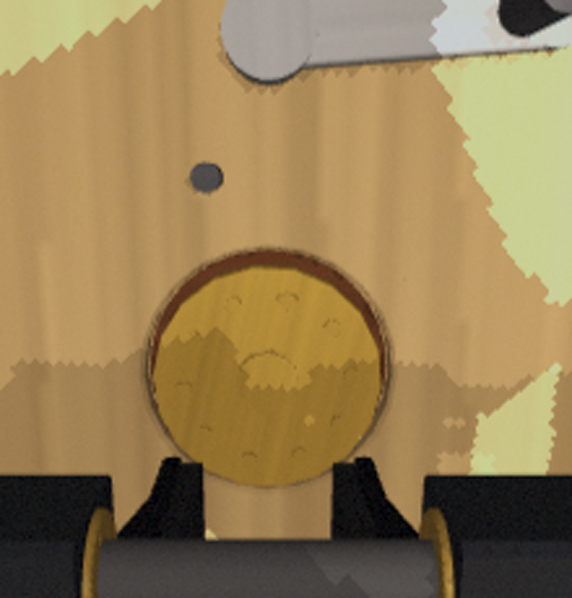

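Call:
arm_command:
  targets:
    - [[6,-2,0],0,0.34]
    - [[10,-15,0],0,0.34]
    - [[14,-35,0],0,0.34]
    - [[18,-60,0],0,0.34]
    - [[20,-70,0],0,0.34]
    - [[20,-70,0],0,0.34]
    - [[20,-70,0],0,0.34]

```text
time_s: 8.45
ee_pos: [560.7, -86.8, 107.4]
orientation: [0.29, -0.291, 0.645, -0.644]
force: [0.3, -0.8, 0.5]
width: 29.7
```

```bash
python3 - <<'E'
from h import *
s,R=T(); print(s['ee_pos'],w2b(s['ee_pos']),s['width'],s['force'])
d=grab('wrist','wrist6'); grab('scene','scene6')
crop('wrist6',180,40,400,270,2.6,'cw6');crop('scene6',180,160,310,290,4.5,'cs6')
E
```

```text
[560.70852748 -86.76823912 107.39318829] [  0.43224047 -17.35247518 107.39318829] 29.749523231290375 [ 0.27462833 -0.82982079  0.50686564]
```

View pics/cw6.png

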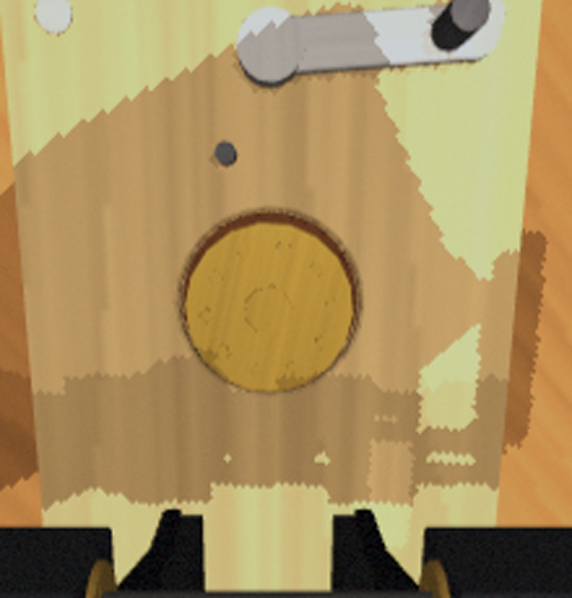

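View pics/cs6.png

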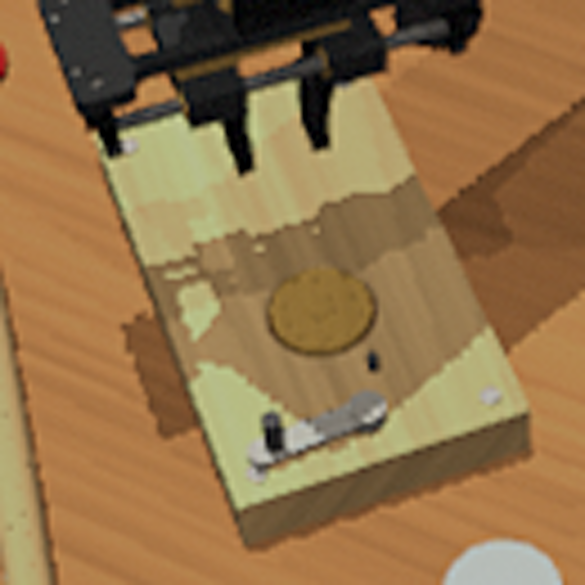

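```bash
python3 - <<'E'
from h import *
d=load('wrist6'); im=cv2.imread('pics/wrist6.png'); a=np.linspace(0,2*np.pi,200)
S=5; x0,y0,x1,y1=235,105,335,205
out=cv2.resize(im[y0:y1,x0:x1],None,fx=S,fy=S,interpolation=cv2.INTER_CUBIC)
def draw(P,col):
    uv=proj(d,P); cv2.polylines(out,[((uv-[x0,y0]+.5)*S).astype(int).reshape(-1,1,2)],True,col,1)
draw([b2w(1.6+28*np.cos(t),32.9+28*np.sin(t),35) for t in a],(255,0,0))
draw([b2w(1.6+26*np.cos(t),31.2+26*np.sin(t),35) for t in a],(0,255,0))
cv2.imwrite('pics/o6.png',out)
E
```

```text
(no output)
```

View pics/o6.png

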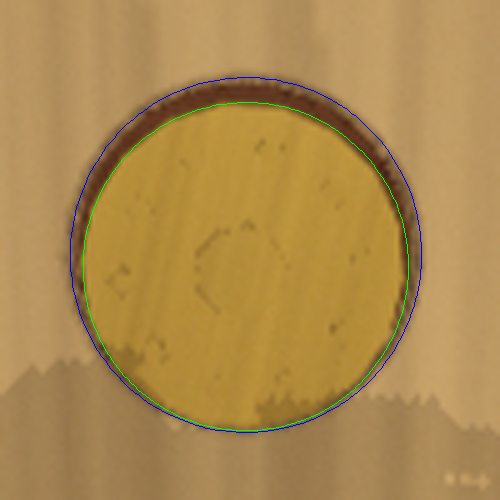

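The projected circles match: a flat 52 mm disc at z=35, touching the nest's near side. I'll confirm with a light touch of the shut fingertips near its trailing edge.

Call:
arm_command:
  targets:
    - [[-10,10,0.5],0,0]
    - [[-20,20,0.5],0,0]
    - [[-30,35,0.5],0,0]
    - [[-35,50,0.5],0,0]
    - [[-35,62,0.5],0,0]
    - [[-35,69,0.5],0,0]
    - [[-35,71,0.5],0,0]
    - [[-35,71,0.5],0,0]

```text
time_s: 9.55
ee_pos: [584.7, -61.4, 37.3]
orientation: [-0.291, 0.29, -0.645, 0.645]
force: [-0.1, -0.7, 1.0]
width: 0.2
```

Call:
arm_command:
  targets:
    - [[0,0.5,0],0,0]
    - [[0,1,0],0,0]
    - [[0,1.5,0],0,0]
    - [[0,1.5,0],0,0]

```text
time_s: 10.05
ee_pos: [584.7, -61.1, 35.6]
orientation: [0.291, -0.29, 0.645, -0.645]
force: [-0.3, -0.0, -0.7]
width: 0.3
```

Call:
arm_command:
  targets:
    - [[0,0.5,0],0,0]
    - [[0,1,0],0,0]
    - [[0,1,0],0,0]

```text
time_s: 10.42
ee_pos: [584.7, -61.1, 35.5]
orientation: [0.291, -0.29, 0.645, -0.644]
force: [-4.9, 1.3, 10.9]
width: 0.6
```

Contact only at z≈35.5, which is flush height, so the shield is home. Now the keeper: lift, turn and move behind the pin.

```bash
python3 - <<'E'
from h import *
d=load('wrist6')
p=back(d,[(180+468/2.6,40+12/2.6)],67)[0]; print('pin wrist',w2b(p)); q=back(d,[(180+270/2.6,40+46/2.6)],44)[0]; print('pivot wrist',w2b(q))
s,R=T(); print(s['joints'])
print(shift(b2w(48.5+17.5,105+17.5,110)).round(1))
E
```

```text
pin wrist [ 48.96868728 105.63576662  67.        ]
pivot wrist [  1.46848824 102.77822937  44.        ]
[-0.42615547  0.47293181  0.56273806  1.78166148 -0.29937129  0.97275256
 -0.46662259]
[-104.7  -74.5   64.7]
```

Call:
arm_command:
  targets:
    - [[0,-20,0],0,0]
    - [[0,-50,0],0.1,0]
    - [[-15,-70,10],0.25,0]
    - [[-35,-75,22],0.4,0]
    - [[-60,-75,38],0.55,0]
    - [[-80,-75,50],0.7,0]
    - [[-100,-75,60],0.785,0]
    - [[-105,-75,65],0.785,0]
    - [[-105,-75,65],0.785,0]
    - [[-105,-75,65],0.785,0]
    - [[-105,-75,65],0.785,0]

```text
time_s: 11.8
ee_pos: [702.5, -25.9, 109.9]
orientation: [0.022, -0.022, 0.707, -0.707]
force: [0.2, -0.1, 0.7]
width: 0.4
```

```bash
python3 - <<'E'
from h import *
s,R=T(); print(s['ee_pos'],w2b(s['ee_pos']),s['width'],s['force'],s['joints'])
b=w2b(s['ee_pos']); print('tool x in block',BR.T@R[:2,0])
grab('wrist','wrist7')
grab('scene','scene7');crop('scene7',180,160,310,290,4.5,'cs7')
E
```

```text
[702.48766446 -25.9146812  109.90765605] [ 66.11593907 122.25458386 109.90765605] 0.3942263094921313 [ 0.22538352 -0.05545122  0.67865994] [-0.48796873  0.66734084  0.70491003  1.39043834 -0.43796188  1.24197215
 -1.25789704]
tool x in block [-0.70571186 -0.70849893]
```

View pics/wrist7.png

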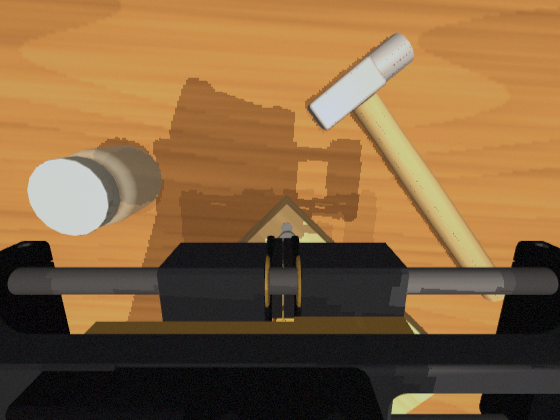

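View pics/cs7.png

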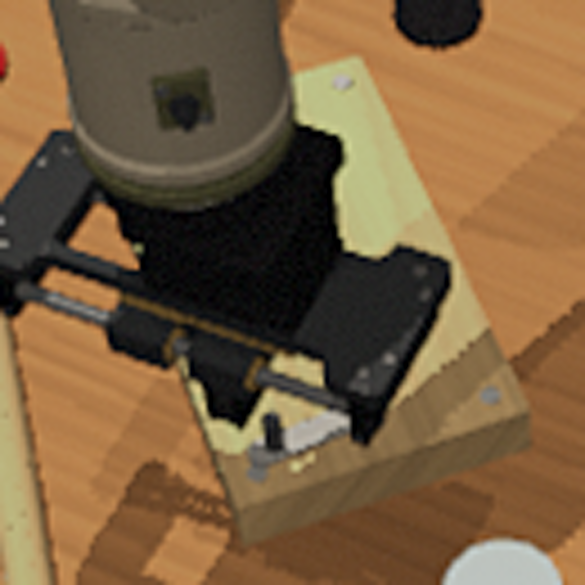

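```bash
python3 - <<'E'
from h import *
s,R=T(); e=s['ee_pos']; n=BR.T@R[:2,0]; pv=np.array([1.,101.3])
for phi in list(np.linspace(1.65,0.3,16))+[.2,.1,0]:
    b=pv+48*np.array([np.sin(phi),-np.cos(phi)])-n*14.5
    print(round(phi,2),(R.T@(b2w(b[0],b[1],50)-e)).round(1))
E
```

```text
1.65 [10.  59.8  0.1]
1.56 [13.  59.8  3.3]
1.47 [16.2 59.8  6.1]
1.38 [19.7 59.8  8.7]
1.29 [23.4 59.8 10.9]
1.2 [27.2 59.8 12.9]
1.11 [31.3 59.8 14.4]
1.02 [35.4 59.8 15.6]
0.93 [39.7 59.8 16.4]
0.84 [44.  59.8 16.8]
0.75 [48.3 59.8 16.9]
0.66 [52.6 59.8 16.5]
0.57 [56.8 59.8 15.8]
0.48 [61.  59.8 14.6]
0.39 [65.1 59.8 13.1]
0.3 [69.  59.8 11.3]
0.2 [73.1 59.8  8.8]
0.1 [76.9 59.8  6. ]
0 [80.5 59.8  2.8]
```

Call:
arm_command:
  targets:
    - [[0,20,0],0,0]
    - [[0,40,0],0,0]
    - [[0,53,0],0,0]
    - [[0,60,0],0,0]
    - [[0,60,0],0,0]

```text
time_s: 12.52
ee_pos: [702.7, -25.6, 49.0]
orientation: [-0.022, 0.022, -0.707, 0.707]
force: [-0.5, -0.1, -0.8]
width: 0.5
```

Call:
arm_command:
  targets:
    - [[5,-1,0],0,0]
    - [[10,-1,0],0,0]
    - [[13,-1,3],0,0]
    - [[16,-1,6],0,0]
    - [[20,-1,9],0,0]
    - [[23.5,-1,11],0,0]
    - [[27,-1,13],0,0]
    - [[31,-1,14.5],0,0]
    - [[35.5,-1,15.5],0,0]
    - [[39.5,-1,16.5],0,0]
    - [[44,-1,17],0,0]
    - [[48,-1,17],0,0]
    - [[52.5,-1,16.5],0,0]
    - [[57,-1,16],0,0]
    - [[57,-1,16],0,0]

```text
time_s: 14.4
ee_pos: [646.6, -44.7, 50.5]
orientation: [0.022, -0.022, 0.707, -0.707]
force: [0.1, 0.7, 0.6]
width: 0.5
```

```bash
python3 - <<'E'
from h import *
s,R=T(); print(s['ee_pos'],w2b(s['ee_pos']),s['width'],s['force'])
grab('wrist','wrist8')
grab('scene','scene8');crop('scene8',180,160,310,290,4.5,'cs8')
E
```

```text
[646.57210906 -44.71469538  50.4959019 ] [36.76083002 71.08557526 50.4959019 ] 0.5107378131404627 [0.09889433 0.69805345 0.6071754 ]
```

View pics/cs8.png

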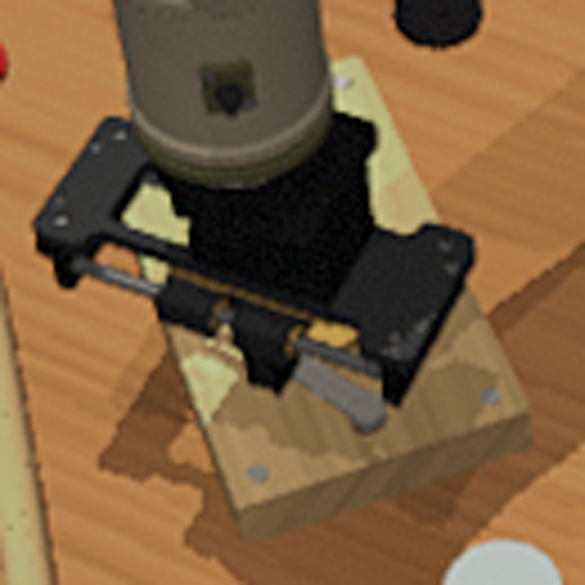

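View pics/wrist8.png

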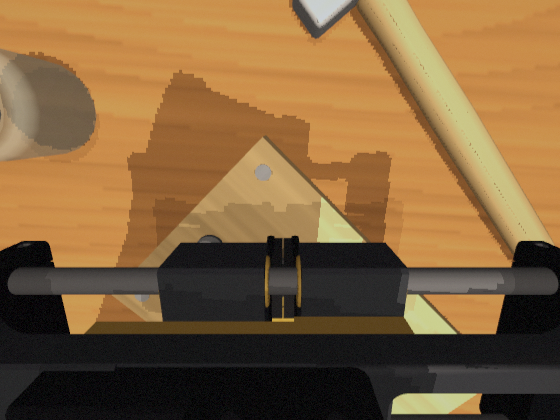

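The keeper is following: in the scene view its arm now points diagonally from the pivot toward the fingertips. I'll finish the swing.

Call:
arm_command:
  targets:
    - [[4,0,-1.5],0,0]
    - [[8,0,-3],0,0]
    - [[12,0,-5],0,0]
    - [[16,0,-7.5],0,0]
    - [[20,0,-10],0,0]
    - [[22,0,-12],0,0]
    - [[23.5,0,-13],0,0]
    - [[23.5,0,-13],0,0]

```text
time_s: 15.5
ee_pos: [623.2, -33.5, 50.6]
orientation: [-0.022, 0.021, -0.707, 0.707]
force: [3.5, -1.6, -1.4]
width: 0.3
```

Call:
arm_command:
  targets:
    - [[0.7,0,-0.7],0,0]
    - [[1.4,0,-1.4],0,0]
    - [[1.4,0,-1.4],0,0]

```text
time_s: 15.88
ee_pos: [622.9, -33.3, 50.9]
orientation: [-0.023, 0.02, -0.706, 0.707]
force: [10.5, -3.4, -6.0]
width: 0.6
```

The force rises with no motion, so the keeper is at its stop. Backing off along −x, then up and aside.

Call:
arm_command:
  targets:
    - [[-4,0,0],0,0]
    - [[-10,0,0],0,0]
    - [[-15,-10,0],0,0]
    - [[-15,-40,0],0,0]
    - [[-15,-90,0],0,0]
    - [[-15,-140,0],0,0]
    - [[30,-160,-40],0,0]
    - [[80,-160,-90],0,0]
    - [[120,-160,-150],0,0]
    - [[140,-160,-210],0,0]
    - [[140,-160,-260],0,0]
    - [[140,-160,-260],0,0]
    - [[140,-160,-260],0,0]

```text
time_s: 17.5
ee_pos: [465.7, 218.4, 211.0]
orientation: [-0.022, 0.022, -0.707, 0.707]
force: [0.5, -0.7, -0.7]
width: 0.7
```

```bash
python3 - <<'E'
from h import *
s,R=T(); print(s['time_s'],s['ee_pos'],s['width'],s['force'])
grab('top','top9');grab('scene','scene9');crop('scene9',130,110,350,330,2.7,'cs9');crop('top9',230,100,480,340,3.1,'ct9')
E
```

```text
17.5 [465.68113232 218.40773844 210.95113735] 0.7164762903401267 [ 0.53257162 -0.72844598 -0.70474513]
```

View pics/cs9.png

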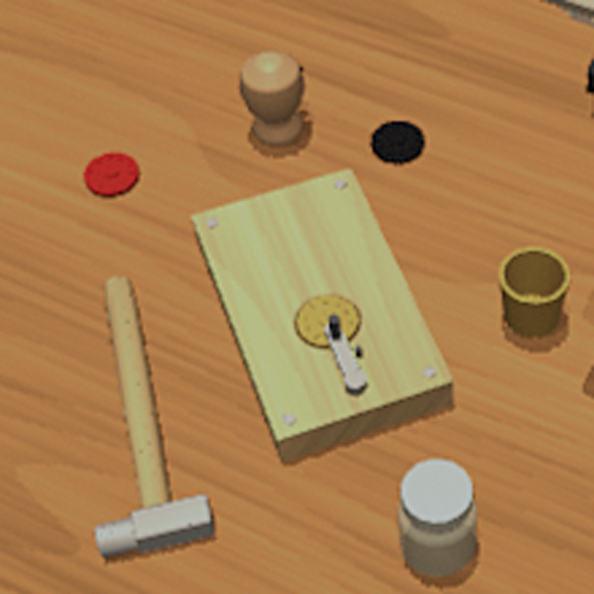

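View pics/ct9.png

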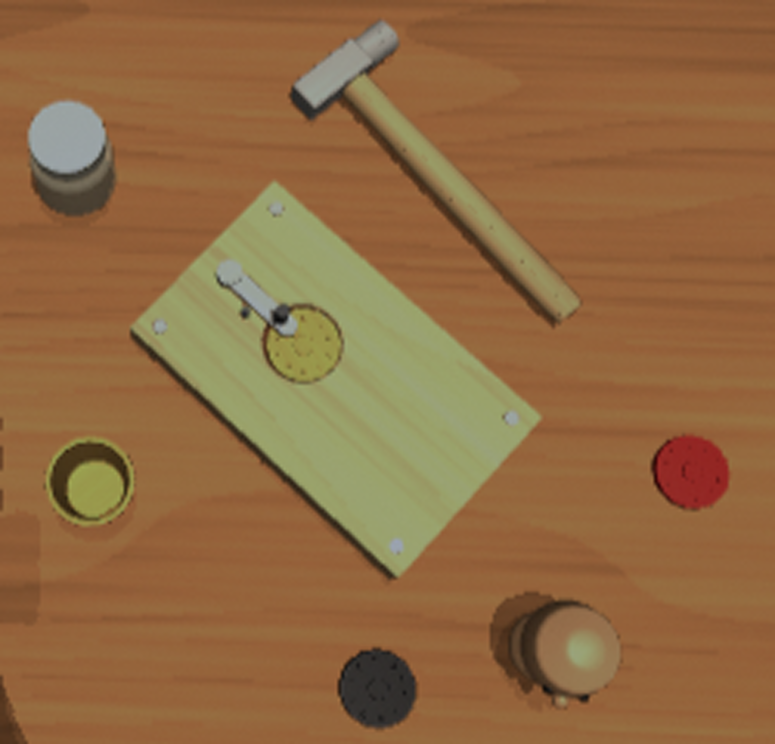

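```bash
python3 - <<'E'
from h import *
a,b=load('top0'),load('top9'); c=lambda p:np.array(p)/3.1+[230,100]
p=w2b(back(b,c((281,314)),67)[0]);q=w2b(back(b,c((229,272)),44)[0]);t=w2b(back(b,c((289,329)),44)[0])
print(p,q,t,'phi',np.arctan2(p[0]-q[0],q[1]-p[1]),np.arctan2(t[0]-q[0],q[1]-t[1]))
s=load('scene9'); cs=lambda p:np.array(p)/2.7+[130,110]
for ph in (0,.05,.1,.2):
    print(ph,[(proj(b,[b2w(48*np.sin(ph),100-48*np.cos(ph),67)])[0]-[230,100])*3.1, (proj(s,[b2w(.9+48*np.sin(ph),101.2-48*np.cos(ph),67)])[0]-[130,110])*2.7])
crop('top9',285,175,345,235,10,'ct9b'); crop('scene9',230,210,280,260,11,'cs9b')
d=cv2.absdiff(cv2.imread('pics/top0.png'),cv2.imread('pics/top9.png')).max(2)
for n,(u,v) in dict(head=(415,310),jar=(252,148),cup=(260,256),hammer=(370,155)).items(): print(n,d[v-18:v+18,u-18:u+18].mean())
E
```

```text
[-2.28651004 51.21505733 67.        ] [  0.64034992 100.52335106  44.        ] [-0.68045453 42.50447636 44.        ] phi -0.05928880258003619 -0.02276115064798072
0 [array([282.43511437, 310.84055611]), array([333.82168507, 318.0153694 ])]
0.05 [array([284.77424164, 308.28608318]), array([331.05325833, 318.96311234])]
0.1 [array([286.97406306, 305.62167054]), array([328.33712174, 320.02034045])]
0.2 [array([290.93448475, 299.9912173 ]), array([323.08729012, 322.45383014])]
head 14.393518518518519
jar 15.193672839506172
cup 14.854938271604938
hammer 15.45679012345679
```

View pics/ct9b.png

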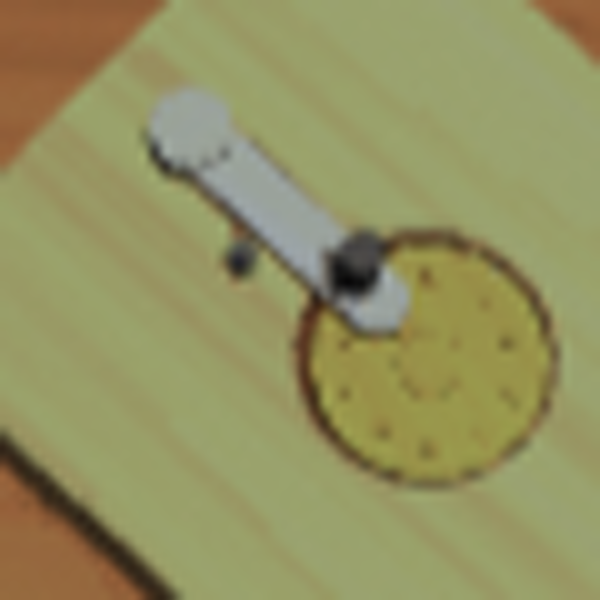

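View pics/cs9b.png

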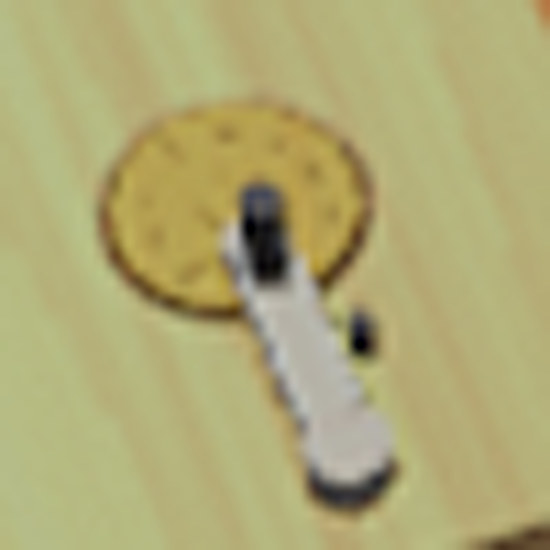

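The final views show the shield flush in the nest and the keeper arm over it (pin at top-view pixel (321,201), about 0 rad). The bystanders are where they were.

```bash
python3 - <<'E'
from h import *
print(workorder.finish_job()); print(bot.observe()['time_s'])
E
```

```text
the job is handed in; nothing more can be done
None
the job is handed in; nothing more can be done
```

I pushed the brass shield about 100 mm with the slightly parted fingertips until it dropped into the nest. I then swung the keeper closed by its pin with the shut fingertips, backed off and handed the job in. The last clock reading, just before the final pictures, was 17.5 s.

**Shield:** A flat 52 mm disc drawn at block-top height matched the wrist picture. A light touch met the shield's face at z ≈ 35.5 mm against 35 mm for flush, with about 11 N down.

**Keeper:** At the end of its swing the force rose to about 11 N with almost no further motion, so I took it as against its stop. The top view puts it at −0.02 to −0.06 rad, which is 0 within measuring error. In both views a sliver of wood seems to show between arm and stop, too fine to settle at this resolution.

**Surroundings:** The head, jar, hammer and cup look the same before and after; the picture differences are only even noise.

**Disagreement:** The wrist camera placed points up to 3 mm from where the top camera did, so I used values in between.

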